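Re-set the knurled heat wheels of a two-zone coffee warming plate

TASK

Guests are at the door and both zones of the warming plate on the sideboard were left on low. With a fingertip, roll the knurled wheel of the zone the silver dallah stands on one click up to high, and roll the other wheel, whose zone carries only a tea glass on its coaster, one click down to off. Leave both wheels resting in their clicks, and leave the dallah, the glasses and everything else standing where they are.

Things in the scene. Friction and masses are not known exactly. Their poses are not given: they have to be found in the camera images.
- warmer: Fixed two-zone warming plate, silver, black glass top, 290 deep (its x) x 500 wide (its y) mm, deck at 60 mm. Origin: centre of underside; +x to its back, away from user and robot, +y to the user's left. Ringed zones centred at x 45, y +125 and -125 mm; each zone's wheel sits before it on the silver front strip, axle level along y, at x -105, y +125 and -125, z 40 mm.
- wheel_left_top (a point): Fixed point: highest point of the left (+y) zone's wheel rim, mid-width, 70 mm above the sideboard, 10 mm above the deck; axes as the warmer's. Black knurled wheel, 60 mm diameter, 24 mm wide; only its top arc, 45 mm long, shows. Fixed guard ribs, 2.5 mm lower than the rim, flank it 1 mm off each side, so it cannot be taken by its sides: press on it from above and roll.
- wheel_right_top (a point): The same point on the identical wheel of the right (-y) zone.
- wheel_left (a joint): Turn of the left wheel, rad; grows as its top rolls to the warmer's +x (back). Clicks: -0.5 off, 0 low (as found), +0.5 high (15 mm of rim each), stops 0.02 beyond. About 2 N along the rim takes it over the hump half way; let go, it springs into the nearest click. White line on the rim points at the marks on the deck: ring off (front), orange dot low, red dot high (back). Friction about 1.
- wheel_right (a joint): The same for the right wheel.
- dallah: Silver Arabic coffee pot, 246 mm tall, 128 mm over the belly, about 0.75 kg, loose on the middle of one zone (to 10 mm), left or right. Origin: centre of its underside; its +x points along the spout, which reaches 130 mm from the axis (handle 96 mm on the other side), roughly along the warmer's +y.
- coaster: Square bamboo coaster, 100 x 100 x 8 mm, lying loose on the middle of the zone that the dallah does not use. Origin: centre of its underside.
- glass_a: Tulip-shaped glass tea cup, 95 mm tall, 64 mm over the rim, standing on the coaster. Origin: centre of its underside.
- glass_b: Identical tulip tea glass standing on the sideboard to the right of the warming plate. Origin: centre of its underside.
- basket: Closed rattan-look plastic date basket, 208 x 158 x 109 mm, on the sideboard at the left. Origin: centre of its underside.
- sweet_bowl: Blue ceramic bowl, 120 mm across, 45 mm high, on the sideboard at the right. Origin: centre of its underside.

How it is judged:
At the end, for the whole second after the job is handed in: The wheel of the dallah's zone rests at high (joint above +0.38), the other at off (joint below -0.38), both still; the dallah, coaster, both glasses, basket and bowl are within 20 mm of where they started, and the dallah and glasses are upright to 0.15 rad (((y of dallah in the frame of warmer above 0.08 m and value of joint wheel_left above 0.38 rad and value of joint wheel_right below -0.38 rad) or (y of dallah in the frame of warmer below -0.08 m and value of joint wheel_right above 0.38 rad and value of joint wheel_left below -0.38 rad)) and velocity of joint wheel_left between -0.05 and 0.05 rad/s and velocity of joint wheel_right between -0.05 and 0.05 rad/s and not (distance of dallah from where it was at the start of the episode above 0.02 m) and not (distance of coaster from where it was at the start of the episode above 0.02 m) and not (distance of glass_a from where it was at the start of the episode above 0.02 m) and not (distance of glass_b from where it was at the start of the episode above 0.02 m) and not (distance of basket from where it was at the start of the episode above 0.02 m) and not (distance of sweet_bowl from where it was at the start of the episode above 0.02 m) and angle between each of dallah, glass_a, glass_b's own z axis and vertical below 0.15 rad); the robot touches nothing.
It fails at once if the dallah is lifted or shifted by more than 20 mm (distance of dallah from where it was at the start of the episode above 0.02 m).
It fails at once if a tea glass or the coaster is lifted or shifted by more than 20 mm (distance of any of coaster, glass_a, glass_b from where it was at the start of the episode above 0.02 m).
It fails at once if the basket or the sweet bowl is lifted or shifted by more than 20 mm (distance of any of basket, sweet_bowl from where it was at the start of the episode above 0.02 m).
It fails at once if the dallah or a glass is tipped by more than 0.3 rad (angle between any of dallah, glass_a, glass_b's own z axis and vertical above 0.3 rad).
It also fails if it takes over 42 s, if anything falls off the work surface, if the arm or the gripper's body presses on something with over 40 N, if the wrist force passes 120 N, or if a joint passes its speed limit or range.

ROBOT

A 6-joint arm with a two-finger parallel gripper is mounted at the origin on the work surface. World frame = base frame: x ahead of the robot, y to its left, z up, the work surface at z = 0. Lengths are in m, angles in rad, forces in N, time in s.
With the tool pointing down it reaches from about 0.275 to 0.975 m from the base axis. Payload 8.4 kg.
Tool frame: the origin (TCP) lies at the very end of the fingers, on their centre line; the grasp point (between the pads) lies 19 mm behind it; z points along the fingers, x is the direction in which the jaws open and shut, and the axes are right-handed (so a half turn about z gives the same grasp; the last joint's range is limited). The gripper opens to 92 mm and grips with 3 to 60 N. Pads are 20 mm wide; open, the fingers measure 128 mm over their backs; the gripper's body (75 mm by 189 mm) begins 69 mm behind the grasp point.
Start: joints at [1.172, 0.353, 1.633, -0, 1.155, -0.002], TCP at [0.242, 0.576, 0.215] pointing down, gripper open.
Joint ranges: [-2.63, 2.63], [-0.92, 2.1], [0.06, 2.66], [-1.3, 4.44], [0, 2.69], [-3.02, 3.02]. Speed limits (rad/s): [2.22, 2.22, 2.79, 3.14, 3.14, 3.14].

INTERFACE

Orientations are given as a unit quaternion [x, y, z, w].
In Python, from workcell import status, viewer, arm gives the robot as it stands.
- The arm moves only by the tool play_rows, never from a script. Its argument "increments" is a list that holds one entry, the list of rows, each a list of 7 numbers: the opening, from 0 (shut) to 1 (fully open), then the shift along the world's x, y, z in cm, then the turn, a rotation vector about the world's x, y, z in rad. In form: [[[hand, dx, dy, dz, ax, ay, az], ...]]. A call has 1 to 20 rows; each row is the pose to reach, as a shift and turn from the pose commanded when the call began; what a row does not reach only later rows make up. A row lasts 1/12 s, in which the tool goes at most 41.7 mm and 7.16 degrees, less where a joint would pass 70% of its speed; a pose out of reach is approached as far as the arm can. A call with a gripper value outside its range is refused whole. The fingers move at their own pace and stop on an object; "squeeze" is the grip in N (left out, the last holds). Time passes only in rows, so rows that repeat a pose let the fingers close. It gives the time, the measured TCP pose, the force and the opening at its end, in the units of the state.
- status.get_state(): the state, without advancing time (a new reading comes with each control period).
- viewer.capture(name): name is "side" or "top" or "wrist"; returns a dict with "img" (384x512x3 uint8, red, green, blue), "camera_matrix" (3x3 intrinsics, pixels), "dist" ([k1, k2, p1, p2, k3] as OpenCV has them; the pictures are not rectified), "rvec" (rotation vector, rad) and "tvec" (3), from world to camera coordinates, as OpenCV has them. Camera axes: x right, y down, z forward; pixel columns grow to the right and rows downward; lengths in m; the calibration is good to about 2 mm. A picture is of the moment at which its call begins. There is no depth.
- arm.close_job(): hands the job in, once; it reports no verdict.
The state is a dict: "clock": time; "q": joint angles; "dq": joint speeds; "joint_torque": joint torques, N m; "tcp_pos": TCP position; "tcp_rot": TCP orientation; "force": force on the tool from outside, world axes, zero at the start; "moment": the same for the moment, N m; "width": finger opening in m.
Only numpy, scipy, OpenCV 4.12 (cv2) and the standard library are available. Lean on these libraries where they do the work, as an engineer would, in place of code of your own. Each camera call takes 0.05 s, during which the arm holds its last target. There are 200 camera calls.

## Working session

There is one attempt and no reset: what is moved stays moved. The work goes in short steps, Python scripts to look and compute and a tool call to move; the robot and the scene stay as the last step left them, time stands still between calls to the robot, and variables do not carry over. Pictures are saved under pics/ and viewed, on a budget of 10 in all, crops included, one or two more only if the job needs it, and the job is handed in when it is done.

Besides the shell and the picture viewer there is one more tool, called after "Call:" by a JSON object that holds its "api" and its "payload", one argument or row to a line. play_rows: Moves the arm, as the interface text tells. Its arguments: {"type":"object","properties":{"increments":{"type":"array"},"squeeze":{"type":"number"}},"required":["increments"]}

```bash
mkdir -p pics
cat > h.py <<'E'
import cv2, numpy as np
from workcell import status, viewer, arm
def cap(n, f=None):
    c=viewer.capture(n); np.savez(f'{f or n}.npz',**{k:np.array(c[k]) for k in c})
    if f: cv2.imwrite(f'pics/{f}.png',c['img'][:,:,::-1])
    return c
def ray(c,p):
    R=cv2.Rodrigues(np.array(c['rvec'],float))[0]; t=np.array(c['tvec'],float).reshape(3)
    u=cv2.undistortPoints(np.array([[p]],float),np.array(c['camera_matrix'],float),np.array(c['dist'],float))[0,0]
    return -R.T@t, R.T@np.array([u[0],u[1],1])
def onz(c,p,z):
    o,d=ray(c,p); return o+d*(z-o[2])/d[2]
def proj(c,P):
    return cv2.projectPoints(np.array(P,float).reshape(-1,1,3),np.array(c['rvec'],float),np.array(c['tvec'],float),np.array(c['camera_matrix'],float),np.array(c['dist'],float))[0][:,0]
E
python3 - <<'E'
from h import *
a=cap('top','top0'); b=cap('side','side0')
cv2.imwrite('pics/both0.png',np.hstack([a['img'],b['img']])[:,:,::-1][:, :, :])
im=cv2.imread('pics/both0.png')
for n in 'ab':
    c=eval(n); print(ray(c,(256,192)))
print(status.get_state())
E
```

```text
(array([0.45633737, 0.01495871, 1.77051925]), array([ 0.05339333, -0.00399726, -0.99860091]))
(array([ 0.06979564, -0.50813507,  0.92218324]), array([ 0.47362648,  0.46422702, -0.74860854]))
{'clock': 0.1, 'q': array([ 1.17157991e+00,  3.53564740e-01,  1.63408534e+00, -1.15260169e-05,
        1.15521158e+00, -2.40235656e-03]), 'dq': array([-1.41363948e-03, -1.63371597e-03, -2.12403396e-03, -4.04344099e-04,
        1.74493892e-05,  9.94943876e-04]), 'joint_torque': array([ 8.29414039e-04, -5.94914281e+01, -3.34932768e+01,  6.99537923e-02,
        1.83909119e-02, -3.43901684e-05]), 'tcp_pos': array([0.24137455, 0.57600333, 0.21393667]), 'tcp_rot': array([ 8.32609474e-01,  5.53860146e-01, -5.26225800e-04,  3.54548807e-04]), 'force': array([0.70799066, 0.55710947, 0.43675611]), 'moment': array([-0.02095364, -0.02117548, -0.01251389]), 'width': 0.09167783238784669}
```

View pics/top0.png

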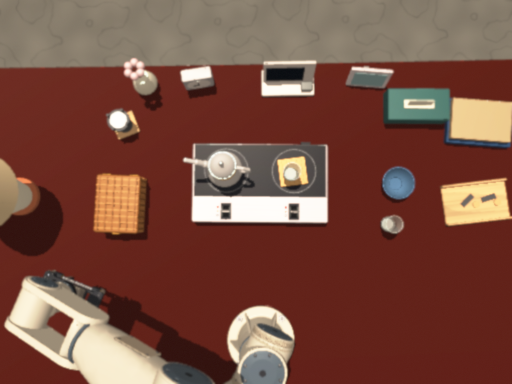

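View pics/side0.png

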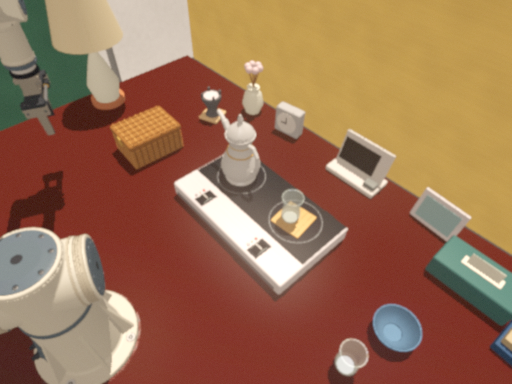

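The top view shows the warmer at px (192–328, 143–223), with the dallah on its left zone (222,166), the glass and coaster on the right (291,172), and the wheels at (225,211) and (293,211). The side view agrees. So the left wheel goes up to high (+x) and the right wheel goes down to off (-x).

Run:
```python
from h import *
c=dict(np.load('top0.npz')); im=c['img']
hsv=cv2.cvtColor(im,cv2.COLOR_RGB2HSV)
m=((hsv[...,1]<60)&(hsv[...,2]>150)).astype(np.uint8); m[:190]=0;m[235:]=0;m[:,:185]=0;m[:,335:]=0
m=cv2.morphologyEx(m,cv2.MORPH_CLOSE,np.ones((17,17)))
cn=max(cv2.findContours(m,0,2)[0],key=cv2.contourArea)
box=cv2.boxPoints(cv2.minAreaRect(cn)); print(box)
for p in box: print(onz(c,p,.06))
# black wheels in strip
g=im.max(2); k=((g<90)&(m>0)).astype(np.uint8); 
n,l,s,ce=cv2.connectedComponentsWithStats(k)
for i in range(1,n):
    if s[i,4]>15: print(s[i],ce[i],onz(c,ce[i],.065))
z=cv2.resize(im[140:228,186:334],None,fx=5,fy=5,interpolation=cv2.INTER_CUBIC)
s=dict(np.load('side0.npz'))['img']; z2=cv2.resize(s[170:290,165:350],(740,480))[:,:,::-1]
cv2.imwrite('pics/crop1.png',z[:,:,::-1])
```

```text
[[192. 190.]
 [327. 190.]
 [327. 222.]
 [192. 222.]]
[0.55942278 0.24425367 0.06      ]
[ 0.55050357 -0.25406845  0.06      ]
[ 0.4327293  -0.25081139  0.06      ]
[0.44158018 0.24536991 0.06      ]
[222 204   8   5  32] [225.5    205.9375] [0.49825681 0.12111738 0.065     ]
[290 205   8   5  34] [293.5        206.82352941] [ 0.49054045 -0.12862268  0.065     ]
[222 213   8   5  36] [225.30555556 215.05555556] [0.46482541 0.1222977  0.065     ]
[290 213   8   6  42] [293.30952381 215.83333333] [ 0.45752285 -0.12715844  0.065     ]
```

View pics/crop1.png

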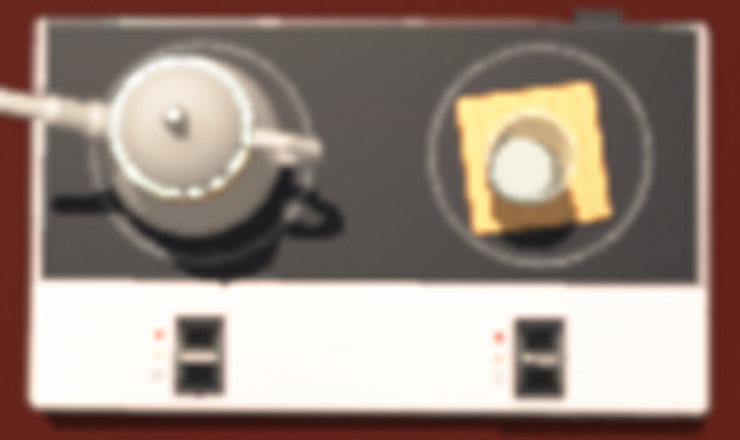

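Call:
{"api": "play_rows", "payload": {
  "increments": [
    [[0, 4, -9, 0, 0, 0, 0.1], [0, 8, -18, 0, 0, 0, 0.2], [0, 12, -27, 0, 0, 0, 0.3], [0, 16, -36, 0, 0, 0, 0.368], [0, 22, -45.4, -3, 0, 0, 0.368], [0, 22, -45.4, -3, 0, 0, 0.368], [0, 22, -45.4, -3, 0, 0, 0.368], [0, 22, -45.4, -3, 0, 0, 0.368], [0, 22, -45.4, -3, 0, 0, 0.368], [0, 22, -45.4, -3, 0, 0, 0.368], [0, 22, -45.4, -3, 0, 0, 0.368], [0, 22, -45.4, -3, 0, 0, 0.368], [0, 22, -45.4, -3, 0, 0, 0.368], [0, 22, -45.4, -3, 0, 0, 0.368], [0, 22, -45.4, -3, 0, 0, 0.368], [0, 22, -45.4, -3, 0, 0, 0.368], [0, 22, -45.4, -3, 0, 0, 0.368], [0, 22, -45.4, -3, 0, 0, 0.368]]
  ]
}}

```text
clock: 1.6
tcp_pos: [0.4611, 0.1237, 0.1847]
tcp_rot: [0.717, 0.698, 0.0, -0.0]
force: [0.5, 0.3, 0.1]
width: 0.0005
```

Run:
```python
from h import *
c=cap('wrist','w1'); s=status.get_state(); print(s['clock'],s['tcp_pos'],s['tcp_rot'],s['force'],s['width'],s['q'])
print(ray(c,(256,192)))
print(proj(c,[[.4815,.1217,.07],[.474,-.128,.07],s['tcp_pos']]))
```

```text
1.65 [0.46116465 0.12354856 0.18468087] [ 7.16548874e-01  6.97536884e-01  8.67694131e-05 -3.70225776e-06] [ 0.38196405 -1.26356241  0.07602411] 0.00022971653017973343 [ 2.58547795e-01  1.56909732e-01  1.97108419e+00  1.08032408e-04
  1.01345121e+00 -1.28541784e+00]
(array([0.38875511, 0.12497873, 0.3530849 ]), array([ 0.24653235, -0.01586945, -0.96907585]))
[[257.97184904 212.21594136]
 [ 11.04472386 211.01254158]
 [259.60807713 239.31014213]]
```

View pics/w1.png

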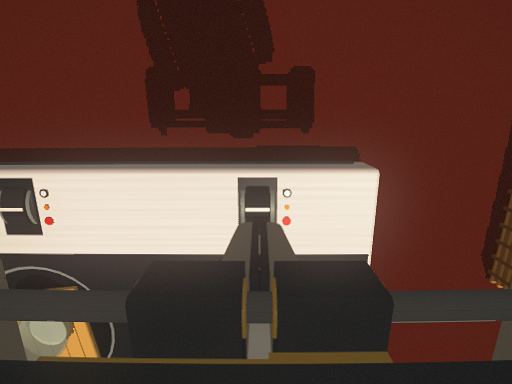

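The wrist view shows the left wheel at px (257,209), with its white line level with the orange dot (287,207). The right wheel's line is at (10,209). Both match the positions I predicted to within 1–3 px.

Run:
```python
from h import *
c=dict(np.load('w1.npz')); im=c['img']
for x0,x1 in((245,270),(0,22)):
    r=im[185:235,x0:x1].min(2).astype(int); 
    m=np.zeros(im.shape[:2],bool); m[200:218,x0:x1]=im[200:218,x0:x1].min(2)>150
    n,l,s,ce=cv2.connectedComponentsWithStats(m.astype(np.uint8))
    for i in range(1,n): print(s[i],ce[i],onz(c,ce[i],.07))
```

```text
[245 208  25   4  98] [257.         209.46938776] [0.47862139 0.12081675 0.07      ]
[  0 208  22   3  66] [ 10.5 209. ] [ 0.47186593 -0.12805766  0.07      ]
[  0 215   2   3   4] [  0.25 216.25] [ 0.47929803 -0.14086363  0.07      ]
```

Call:
{"api": "play_rows", "payload": {
  "increments": [
    [[0, 1.1, -0.2, -4, 0, 0, 0], [0, 1.1, -0.2, -8, 0, 0, 0], [0, 1.1, -0.2, -10, 0, 0, 0], [0, 1.1, -0.2, -10.8, 0, 0, 0], [0, 1.1, -0.2, -11, 0, 0, 0], [0, 1.1, -0.2, -11, 0, 0, 0], [0, 1.1, -0.2, -11, 0, 0, 0], [0, 1.1, -0.2, -11, 0, 0, 0]]
  ]
}}

```text
clock: 2.32
tcp_pos: [0.4737, 0.1209, 0.0761]
tcp_rot: [0.717, 0.697, 0.001, 0.001]
force: [-0.4, 0.1, 0.7]
width: 0.0003
```

Call:
{"api": "play_rows", "payload": {
  "increments": [
    [[0, 0, 0, -0.1, 0, 0, 0], [0, 0, 0, -0.2, 0, 0, 0], [0, 0, 0, -0.3, 0, 0, 0], [0, 0, 0, -0.3, 0, 0, 0], [0, 0, 0, -0.3, 0, 0, 0]]
  ]
}}

```text
clock: 2.73
tcp_pos: [0.4725, 0.1204, 0.0716]
tcp_rot: [0.717, 0.697, -0.0, 0.0]
force: [0.2, -0.4, -0.4]
width: 0.0003
```

Call:
{"api": "play_rows", "payload": {
  "increments": [
    [[0, 0, 0, -0.05, 0, 0, 0], [0, 0, 0, -0.1, 0, 0, 0], [0, 0, 0, -0.1, 0, 0, 0], [0, 0, 0, -0.1, 0, 0, 0]]
  ]
}}

```text
clock: 3.07
tcp_pos: [0.4725, 0.1204, 0.0705]
tcp_rot: [0.717, 0.697, -0.0, -0.0]
force: [-0.8, -0.0, -0.1]
width: 0.0003
```

Call:
{"api": "play_rows", "payload": {
  "increments": [
    [[0, 0, 0, -0.05, 0, 0, 0], [0, 0, 0, -0.1, 0, 0, 0], [0, 0, 0, -0.1, 0, 0, 0], [0, 0, 0, -0.1, 0, 0, 0]]
  ]
}}

```text
clock: 3.4
tcp_pos: [0.4733, 0.1205, 0.0702]
tcp_rot: [0.717, 0.697, 0.001, 0.0]
force: [-0.4, -2.5, 7.3]
width: 0.0002
```

Contact is at 7 N. Next I press slightly more and roll the wheel back.

Call:
{"api": "play_rows", "payload": {
  "increments": [
    [[0, 0, 0, -0.03, 0, 0, 0], [0, 0.2, 0, -0.03, 0, 0, 0], [0, 0.4, 0, -0.03, 0, 0, 0], [0, 0.6, 0, -0.03, 0, 0, 0], [0, 0.8, 0, -0.03, 0, 0, 0], [0, 0.8, 0, -0.03, 0, 0, 0]]
  ]
}}

```text
clock: 3.9
tcp_pos: [0.4819, 0.1203, 0.0702]
tcp_rot: [0.717, 0.697, 0.001, 0.001]
force: [0.4, -3.2, 8.3]
width: 0.0001
```

Call:
{"api": "play_rows", "payload": {
  "increments": [
    [[0, 0.2, 0, 0, 0, 0, 0], [0, 0.4, 0, 0, 0, 0, 0], [0, 0.6, 0, 0, 0, 0, 0], [0, 0.6, 0, 0, 0, 0, 0], [0, 0.6, 0, 0, 0, 0, 0]]
  ]
}}

```text
clock: 4.32
tcp_pos: [0.488, 0.1202, 0.0702]
tcp_rot: [0.717, 0.697, 0.001, 0.001]
force: [1.9, -4.1, 8.9]
width: 0.0005
```

Call:
{"api": "play_rows", "payload": {
  "increments": [
    [[0, 0, 0, 0.5, 0, 0, 0], [0, 0, 0, 2, 0, 0, 0], [0, -1, 0, 6, 0, 0, 0], [0, -3, 0, 9, 0, 0, 0], [0, -3, 0, 11, 0, 0, 0], [0, -3, 0, 11, 0, 0, 0], [0, -3, 0, 11, 0, 0, 0], [0, -3, 0, 11, 0, 0, 0]]
  ]
}}

```text
clock: 4.98
tcp_pos: [0.4562, 0.1204, 0.1786]
tcp_rot: [0.717, 0.697, -0.0, -0.0]
force: [-0.2, -1.0, -0.5]
width: 0.0002
```

Run:
```python
from h import *
c=cap('wrist','w2'); s=status.get_state(); print(s['clock'],s['tcp_pos'],s['force'])
im=c['img'][150:300,0:400]
cv2.imwrite('pics/w2c.png',cv2.resize(im,None,fx=2,fy=2)[:,:,::-1])
print(proj(c,[[.48,.121,.07],[.473,-.128,.07]]))
```

```text
5.0333 [0.45594494 0.12026226 0.17810473] [-1.00630614  0.02952774  0.13138163]
[[260.80658861 217.43261188]
 [ 10.56957315 217.03482844]]
```

View pics/w2c.png

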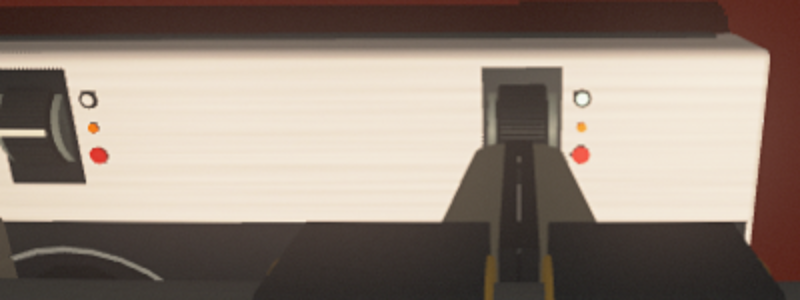

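The left wheel's line has left the orange dot and is now hidden behind the finger, as expected at high. The right wheel is still at low. Moving to the right wheel.

Call:
{"api": "play_rows", "payload": {
  "increments": [
    [[0, 0, -4, 0, 0, 0, 0], [0, 0, -8, 0, 0, 0, 0], [0, 0, -12, 0, 0, 0, 0], [0, 0, -16, 0, 0, 0, 0], [0, 1, -20, 0, 0, 0, 0], [0, 2.4, -24.8, 0, 0, 0, 0], [0, 2.4, -24.8, 0, 0, 0, 0], [0, 2.4, -24.8, 0, 0, 0, 0], [0, 2.4, -24.8, -4, 0, 0, 0], [0, 2.4, -24.8, -8, 0, 0, 0], [0, 2.4, -24.8, -9.8, 0, 0, 0], [0, 2.4, -24.8, -10.2, 0, 0, 0], [0, 2.4, -24.8, -10.2, 0, 0, 0], [0, 2.4, -24.8, -10.2, 0, 0, 0], [0, 2.4, -24.8, -10.2, 0, 0, 0]]
  ]
}}

```text
clock: 6.28
tcp_pos: [0.4816, -0.1273, 0.0786]
tcp_rot: [0.717, 0.697, 0.001, 0.001]
force: [-0.6, -0.8, 0.1]
width: 0.0007
```

Run:
```python
from h import *
c=cap('wrist','w3'); s=status.get_state(); print(s['clock'],s['tcp_pos'],s['force'])
im=c['img'][150:300,112:512]
cv2.imwrite('pics/w3c.png',cv2.resize(im,None,fx=2,fy=2)[:,:,::-1])
```

```text
6.3333 [ 0.48164938 -0.12745062  0.07870744] [-0.46279991 -0.11984113  0.00360896]
```

View pics/w3c.png

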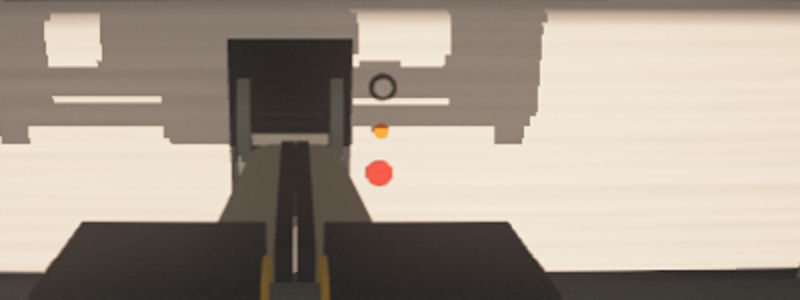

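Call:
{"api": "play_rows", "payload": {
  "increments": [
    [[0, -0.1, 0, -0.1, 0, 0, 0], [0, -0.1, 0, -0.3, 0, 0, 0], [0, -0.1, 0, -0.5, 0, 0, 0], [0, -0.1, 0, -0.5, 0, 0, 0], [0, -0.1, 0, -0.5, 0, 0, 0]]
  ]
}}

```text
clock: 6.75
tcp_pos: [0.4794, -0.1276, 0.0722]
tcp_rot: [0.717, 0.697, -0.0, -0.0]
force: [-0.4, -0.5, 0.3]
width: 0.0006
```

In the close view the fingertips are centred on the right wheel (crop px 296 against 290), and its white line is at orange.

Call:
{"api": "play_rows", "payload": {
  "increments": [
    [[0, 0, 0, -0.1, 0, 0, 0], [0, 0, 0, -0.2, 0, 0, 0], [0, 0, 0, -0.2, 0, 0, 0], [0, 0, 0, -0.2, 0, 0, 0]]
  ]
}}

```text
clock: 7.08
tcp_pos: [0.4798, -0.1276, 0.0704]
tcp_rot: [0.717, 0.697, 0.0, 0.0]
force: [0.9, -0.2, 1.9]
width: 0.0004
```

Call:
{"api": "play_rows", "payload": {
  "increments": [
    [[0, 0, 0, -0.05, 0, 0, 0], [0, 0, 0, -0.05, 0, 0, 0], [0, 0, 0, -0.05, 0, 0, 0]]
  ]
}}

```text
clock: 7.33
tcp_pos: [0.4802, -0.1276, 0.0703]
tcp_rot: [0.717, 0.697, 0.0, 0.0]
force: [0.2, 0.5, 6.4]
width: 0.0004
```

Call:
{"api": "play_rows", "payload": {
  "increments": [
    [[0, 0, 0, -0.04, 0, 0, 0], [0, -0.2, 0, -0.04, 0, 0, 0], [0, -0.4, 0, -0.04, 0, 0, 0], [0, -0.6, 0, -0.04, 0, 0, 0], [0, -0.8, 0, -0.04, 0, 0, 0], [0, -1.0, 0, -0.04, 0, 0, 0], [0, -1.2, 0, -0.04, 0, 0, 0], [0, -1.4, 0, -0.04, 0, 0, 0], [0, -1.4, 0, -0.04, 0, 0, 0], [0, -1.4, 0, -0.04, 0, 0, 0]]
  ]
}}

```text
clock: 8.17
tcp_pos: [0.4659, -0.1274, 0.0701]
tcp_rot: [0.717, 0.697, 0.0, 0.0]
force: [-1.8, 1.5, 11.8]
width: 0.0004
```

Call:
{"api": "play_rows", "payload": {
  "increments": [
    [[0, 0, 0, 0.5, 0, 0, 0], [0, 0, 0, 2, 0, 0, 0], [0, -1, 0, 6, 0, 0, 0], [0, -4, 4, 9, 0, 0, 0], [0, -6, 8, 12, 0, 0, 0], [0, -8, 12, 14, 0, 0, 0], [0, -8, 12, 14, 0, 0, 0], [0, -8, 12, 14, 0, 0, 0], [0, -8, 12, 14, 0, 0, 0], [0, -8, 12, 14, 0, 0, 0]]
  ]
}}

```text
clock: 9.0
tcp_pos: [0.3858, -0.0078, 0.2093]
tcp_rot: [0.717, 0.697, 0.0, 0.0]
force: [0.0, 0.3, 0.4]
width: 0.0004
```

Run:
```python
from h import *
c=cap('wrist','w4'); s=status.get_state(); print(s['clock'],s['tcp_pos'],s['force'])
a=cap('top','top4'); b=cap('side','side4')
P=[[.48,.121,.07],[.473,-.128,.07]]
print(proj(c,P))
u=c['img'][150:300,:400]
t=a['img'][140:228,186:334]; v=b['img'][170:290,165:350]
f=lambda i,w,h:cv2.resize(i,(w,h),interpolation=cv2.INTER_CUBIC)
cv2.imwrite('pics/end1.png',np.vstack([f(c['img'][130:290],800,250),np.hstack([f(t,400,250),f(v,400,250)])])[:,:,::-1])
```

```text
9.05 [ 0.38571197 -0.00811219  0.20893538] [ 0.04335669 -0.86907276 -0.2707874 ]
[[374.92522457 264.05344967]
 [155.73752079 263.98512749]]
```

View pics/end1.png

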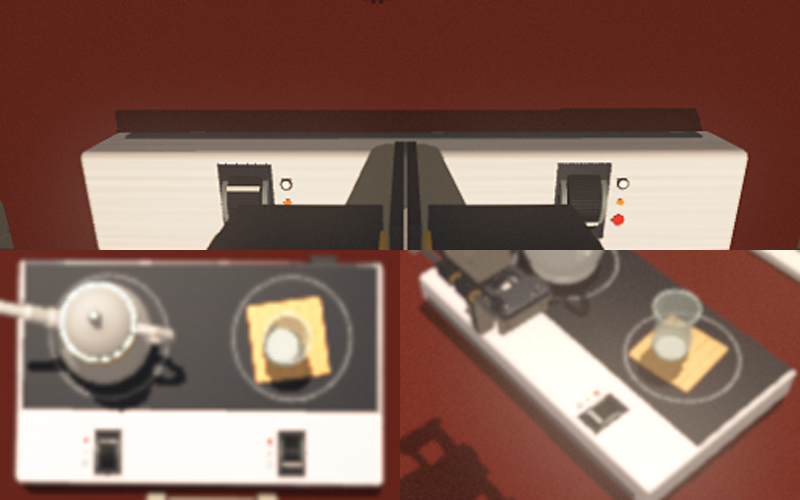

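The top crop shows the left wheel's line at the back, by the red dot, and the right wheel's line at the front, by the ring. I'll check numerically that the objects haven't moved, then hand in.

Run:
```python
from h import *
a=np.load('top0.npz')['img']; b=np.load('top4.npz')['img']
for n,(x0,x1,y0,y1) in dict(dallah=(182,255,143,195),coaster=(270,315,148,194),basket=(90,150,170,238),bowl=(380,418,165,203),glassb=(380,406,213,237)).items():
    print(n,cv2.phaseCorrelate(*[np.float64(cv2.cvtColor(i[y0:y1,x0:x1],cv2.COLOR_RGB2GRAY)) for i in(a,b)]))
c=np.load('top4.npz')
for x,y0 in((225,202),(293,203)): print(b[y0:y0+18,x-2:x+3].min(2).mean(1).round())
for p in [(225.5,207),(293.5,216)]: print(onz(c,p,.066))
s=status.get_state(); print(s['clock'],s['force'],np.abs(s['dq']).max())
arm.close_job()
```

```text
dallah ((0.4997278588245422, -0.005578190242701453), 0.9976580647618768)
coaster ((0.49768486788929067, 0.010214392626970437), 1.0015797172103018)
basket ((0.01943223679504058, 0.011254044582578615), 0.9697350581737072)
bowl ((-0.04556477265063563, 0.028233325420458755), 0.9915568255523948)
glassb ((0.5331661041955602, -0.014602957337174871), 0.9832701665112382)
[223. 134.  76.  67. 100. 122.  83.  61.  59.  52.  46.  41.  37.  36.
  44.  65. 104. 180.]
[168.  86.  55.  42.  43.  45.  52.  64.  59.  51.  49.  91. 136.  99.
  61.  71. 131. 207.]
[0.49433306 0.12110965 0.066     ]
[ 0.45689994 -0.12775912  0.066     ]
9.15 [ 0.07214622 -0.25770756 -0.91212217] 0.0027058221438915737
the job is handed in; nothing more can be done
```

The job is handed in at about 9 s of the 42 s allowed. I rolled the left wheel (the dallah's zone) one click back to high, and the right wheel (the tea glass's zone) one click forward to off. I used closed fingertips pressed on with 7–12 N.

- **Wheels:** in the last top view the left wheel's white line sits about 14 mm behind its low position, by the red dot. The right wheel's line sits about 16 mm in front, by the ring. Both match one 15 mm click.
- **Objects:** comparing the first and last top views, the dallah, coaster with its glass, basket, bowl and second glass moved half a pixel (about 2 mm) or less. The 0.5 px readings come from windows of odd pixel width, so they are probably an artefact of the method.
- **Robot:** the arm was clear of everything, with force readings under 1 N.

No check failed or disagreed. I read the wheel angles and whether they were at rest only from the pictures, because joint values were not available.

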